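# Spacer plate from the parts drawer to the manifold flange

### The job

Pull the parts drawer fully out to its stop. Slide the spacer plate that lies loose in it into the corner made by the drawer's right wall and the two small stop blocks, so that one short end is against the wall and one long side is against both blocks. Then pick it up and lay it flat on the flange of the manifold stub, its ends and corners flush with those of the flange; leave the loose things on the worktop where they are.

Things in the scene. Friction and masses are not known exactly. Their poses are not given: they have to be found in the camera images.
- drawer (a joint): Slide of the single drawer of the low grey parts cabinet: 0 m shut, 0.18 m fully out at its stop; it opens along the cabinet's -x, roughly toward the robot, and starts shut or up to 20 mm ajar. It stays where it is left (sliding friction about 3 N).
- drawer_handle (a point): Middle of the handle's round dark bar, 10 mm thick and 110 mm long along the drawer's y, 34 mm above the worktop, its centre line 43 mm out from the drawer front; two arms of the same bar carry its ends. Axes are the drawer's: -x is the opening direction, +y is left as seen from the robot.
- parts_cabinet: Low grey steel parts cabinet, fixed, 200 deep (x) x 206 wide (y) x 56 mm high, one full-width drawer. Origin: centre of its underside; its front edge is 100 mm from there toward -x. Turned by up to 0.1 rad. With the drawer fully out, point drawer_corner stands 140 mm in front of this front edge.
- drawer_corner (a point): The locating corner, a point on the drawer's floor (12 mm above the worktop), with the drawer's axes. The inner face of the right wall (24 mm high) runs through it along x, the drawer's inside being on its +y side; the stop blocks' faces lie in the plane through it along y, the plate belonging on its +x side. Home: plate centre 20 mm in x and 45 mm in y from here, long side along y.
- drawer_stops (a point): Floor point midway between the two aluminium stop blocks, in the plane of their plate-side (+x) faces; drawer's axes. Blocks: 22 wide (y), 10 thick (x), 12 mm high, their middles 33.5 mm to either side (12 and 79 mm from the right wall), so a finger fits in the 45 mm between. The drawer front (top 54 mm above the worktop) is 40 mm away toward -x. The drawer is 190 mm wide inside.
- spacer_center (a point): Centre (half-way up) of the loose plain aluminium spacer plate, 40 (x) x 90 (y, length) x 8 mm, about 0.09 kg, with an 18 mm bore and two 8.5 mm holes. It starts flat on the drawer's floor, askew, clear of the corner and hidden in the cabinet; it rides along with the drawer and may slip a little. Either way up or round is the same.
- flange_top (a point): Centre of the top face of the fixed manifold stub's aluminium flange, 45 mm above the worktop; 12 mm thick, 90 mm long (y). Its two ends, each 23 mm long, are 40 mm wide (x) like the plate; the waist between is only 28 mm wide, leaving room for fingers. Same holes as the plate. Below: a 28 mm pipe on a dark 84 x 110 x 8 mm foot with bolt heads up to 13 mm high.
- spark_plug: Bystander: spark plug lying on the worktop near its front edge, 18 x 78 x 18 mm, loose. Origin: middle of its underside.
- tape_roll: Bystander: roll of black tape lying flat, 68 mm across, 19 mm high, loose. Origin: middle of its underside.
- silver_fob: Bystander: oval black and silver key fob lying flat, 36 x 68 x 15 mm, loose. Origin: middle of its underside.
Not all that is in view belongs to the job. What is shaped like the part that bears flange_top but red is not meant.

How it is judged:
By the outcome, as a careful person would: the job done as asked, in the order asked, and still so for the second after the job is handed in, with the robot touching nothing.
It also fails if it takes over 58 s, if anything falls off the work surface, if the arm or the gripper's body presses on something with over 40 N, if the wrist force passes 120 N, or if a joint passes its speed limit or range.

### The arm

A 6-joint arm with a two-finger parallel gripper is mounted at the origin on a cart in front of the work surface, level with it; the furniture and walls round the work are solid. World frame = base frame: x ahead of the robot, y to its left, z up, the work surface at z = 0. Lengths are in m, angles in rad, forces in N, time in s.
With the tool pointing down it reaches from about 0.35 to 0.775 m from the base axis. Payload 7.3 kg.
Tool frame: the origin (TCP) lies at the very end of the fingers, on their centre line; the grasp point (between the pads) lies 19 mm behind it; z points along the fingers, y is the line along which they close (so a half turn about z gives the same grasp; the last joint's range is limited). The gripper opens to 92 mm and grips with 3 to 60 N. Pads are 19 mm wide; open, the fingers measure 130 mm over their backs; the gripper's body (75 mm by 190 mm) begins 47 mm behind the grasp point.
Start: joints at [-1.438, 0.342, 1.524, -0, 1.275, -0.146], TCP at [0.145, -0.505, 0.227] pointing down, gripper open.
Joint ranges: [-2.53, 2.53], [-0.77, 2.02], [0.04, 2.7], [-1, 4.14], [0.28, 2.66], [-3.11, 3.11]. Speed limits (rad/s): [2.57, 2.57, 3.14, 3.14, 3.14, 3.14].

### API

Orientations are given as [roll, pitch, yaw] about the fixed x, y, z axes, in that order (R = Rz(yaw) Ry(pitch) Rx(roll)).
In Python, from cell import robot, read_camera, get_calibration gives the robot as it stands. The module is installed in compiled form; this text tells all that it offers.
- The arm moves only by the tool send_rows, never from a script. Its argument "plan" is a list of rows, each a list of 2 entries, a list of its own where there are three numbers: the shift along the tool's x, y, z as a fraction of full scale, then the turn, a rotation vector about the tool's x, y, z as a fraction of full scale. A call has exactly 10 rows; each row shifts and turns the commanded pose from where the row before left it, along the tool's axes as they then stand; what a row does not reach is not made up. Full scale, the value 1, is 0.025 m for a shift and 90 degrees for a turn. A row lasts 1/8 s, in which the tool goes at most 62.5 mm and 10.7 degrees, less where a joint would pass 70% of its speed; a pose out of reach is approached as far as the arm can. A call with a number of a shift or a turn outside -1 to 1 is refused whole. A call with a gripper value outside its range is refused whole. "gripper" is the opening, from -1 (shut) to 1 (fully open), so that 0 is half open, set as the call begins (left out, the last holds). The fingers move at their own pace and stop on an object; "force" is the grip in N (left out, the last holds). Time passes only in rows, so rows that do not move let the fingers close, or fill a call up. It gives the time, the measured TCP pose, the force, the opening and the grip force at its end, in the units of the state.
- robot.observe(): the state, without advancing time (a new reading comes with each control period).
- read_camera(name): name is "scene" or "top" or "wrist"; returns (picture, depth): 480x640x3 uint8, blue, green, red; 480x640 float32, m along the optical axis (not along the pixel's ray), 0 where there is no reading.
- get_calibration(name): a dict with "intrinsics" (3x3 intrinsics, pixels), "dist_coeffs" ([k1, k2, p1, p2, k3] as OpenCV has them; the pictures are not rectified), "rvec" (rotation vector, rad) and "tvec" (3), from world to camera coordinates, as OpenCV has them. Camera axes: x right, y down, z forward; pixel columns grow to the right and rows downward; lengths in m; the calibration is good to about 2 mm. A picture is of the moment at which its call begins: read the wrist's pose just before it. get_calibration takes no time and is no camera call; for the wrist camera it gives the pose at the moment of the call.
- robot.hand_in(): hands the job in; it is judged then, once.
The state is a dict: "time": time; "qpos": joint angles; "qvel": joint speeds; "joint_efforts": joint torques, N m; "tool_pos": TCP position; "tool_rot": TCP orientation; "contact_force": force on the tool from outside, world axes, zero at the start; "torque": the same for the moment, N m; "opening": finger opening in m; "grip_force": force on a finger pad.
Only numpy, scipy, OpenCV 4.12 (cv2) and the standard library are available. Lean on these libraries where they do the work, as an engineer would, in place of code of your own. Each camera call takes 0.05 s, during which the arm holds its last target. There are 200 camera calls.

## Working session

There is one attempt and no reset: what is moved stays moved. The work goes in short steps, Python scripts to look and compute and a tool call to move; the robot and the scene stay as the last step left them, time stands still between calls to the robot, and variables do not carry over. Pictures are saved under pics/ and viewed, at most 10 in all, crops included, and the job is handed in when it is done.

Besides the shell and the picture viewer there is one more tool, called as a command line: name --argument value ..., lists and objects as JSON in quotes. send_rows: Moves the arm, as the interface text tells. Shift numbers are shares of 0.025 m and turn numbers shares of 90 degrees, none past 1 either way. Its arguments: {"type":"object","properties":{"plan":{"type":"array"},"gripper":{"type":"number"},"force":{"type":"number"}},"required":["plan"]}

```bash
ls; mkdir -p pics
cat > h.py <<'E'
import numpy as np, cv2
from cell import robot, read_camera, get_calibration
def cal(n):
    c=get_calibration(n); K=np.array(c["intrinsics"],float); d=np.array(c["dist_coeffs"],float)
    R=cv2.Rodrigues(np.array(c["rvec"],float))[0]; t=np.array(c["tvec"],float).ravel(); return K,d,R,t
def ray(n,px,c=None):
    K,d,R,t=c or cal(n)
    p=cv2.undistortPoints(np.array(px,float).reshape(-1,1,2),K,d).reshape(-1,2)
    v=np.c_[p,np.ones(len(p))]@R; return -R.T@t, v
def atz(n,px,z,c=None):
    o,v=ray(n,px,c); return o+v*((z-o[2])/v[:,2])[:,None]
def cloud(n,depth,c=None):
    K,d,R,t=c or cal(n)
    u,v=np.meshgrid(np.arange(640),np.arange(480))
    p=cv2.undistortPoints(np.stack([u,v],-1).reshape(-1,1,2).astype(float),K,d).reshape(-1,2)
    z=depth.reshape(-1,1); P=(np.c_[p,np.ones(len(p))]*z-t)@R; P[z[:,0]==0]=np.nan
    return P.reshape(480,640,3)
def proj(n,P,c=None):
    K,d,R,t=c or cal(n)
    return cv2.projectPoints(np.array(P,float).reshape(-1,1,3),cv2.Rodrigues(R)[0],t,K,d)[0].reshape(-1,2)
E
python3 - <<'E'
from h import *
for n in("scene","top"):
    im,d=read_camera(n); cv2.imwrite(f"pics/{n}0.png",im); np.savez(f"pics/{n}0.npz",im=im,d=d)
    K,D,R,t=cal(n); print(n,-R.T@t,R[2],K[0,0],D)
s=robot.observe(); print(s)
E
```

```text
pics
scene [0.29000815 0.59060179 0.83212212] [ 0.29691814 -0.63086743 -0.71683046] 567.6319907491408 [-0.08487091  0.          0.          0.          0.        ]
top [ 0.45576084 -0.09201816  1.11928605] [ 0.13524973  0.00864669 -0.99077381] 469.7674915495888 [0.01101966 0.         0.         0.         0.        ]
{'time': 0.1, 'qpos': array([-1.43798613e+00,  3.42602245e-01,  1.52494213e+00, -3.10448357e-06,
        1.27536316e+00, -1.46002489e-01]), 'qvel': array([-4.59758479e-04, -1.81238411e-03, -3.57635735e-03,  1.19642006e-03,
        3.24483331e-04, -9.11520558e-05]), 'joint_efforts': array([ 2.20503163e-03, -4.32003772e+01, -2.44693047e+01,  7.19805015e-02,
        5.25944238e-02, -4.92400727e-05]), 'tool_pos': array([ 0.14445835, -0.50435801,  0.22613361]), 'tool_rot': array([-3.14029134e+00, -1.88356326e-04,  2.78813470e-01]), 'contact_force': array([-0.07477745,  0.18134679, -0.7714206 ]), 'torque': array([0.02418939, 0.00441473, 0.0386286 ]), 'grip_force': 0.0, 'opening': 0.09214219862192344}
```

View pics/top0.png

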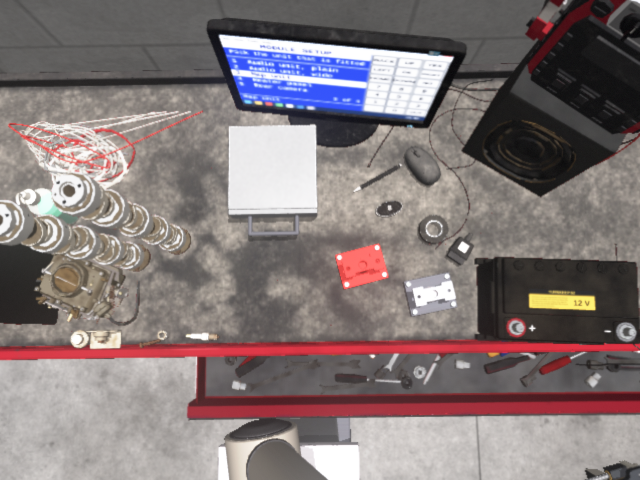

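View pics/scene0.png

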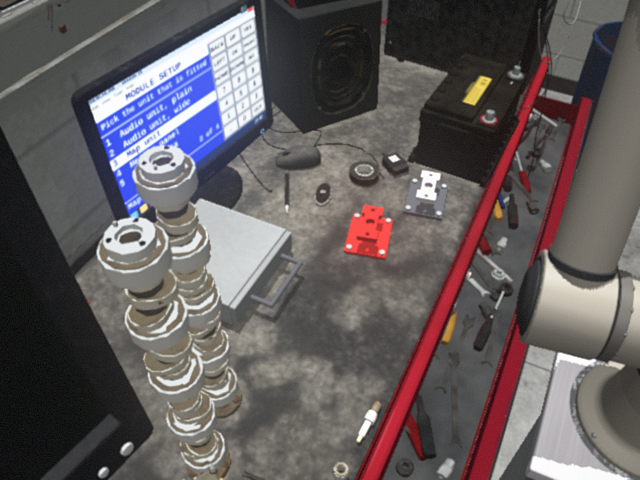

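The top view shows the cabinet at (272,170), its handle at (273,235), the silver manifold stub at (433,293) and a red look-alike at (361,266). The flange meant is the silver one. The tape roll is at (433,229), the fob at (388,208) and the plug at (201,336). I'll confirm the flange in a crop while measuring.

```bash
cat > m.py <<'E'
from h import *
def rect(P,lo,hi,box):
    # box px u0,v0,u1,v1
    u0,v0,u1,v1=box; Q=P[v0:v1,u0:u1].reshape(-1,3); Q=Q[(Q[:,2]>lo)&(Q[:,2]<hi)]
    r=cv2.minAreaRect((Q[:,:2]*1000).astype(np.float32)); return r,len(Q),np.median(Q[:,2])
E
python3 - <<'E'
from m import *
f=np.load("pics/top0.npz"); im,d=f["im"],f["d"]; P=cloud("top",d)
print(rect(P,.045,.07,(220,115,325,240)))
print(rect(P,.024,.045,(240,217,305,245)))
print(rect(P,.038,.055,(400,265,465,320)))
print(rect(P,.002,.02,(400,265,465,320)))
# outline via gray crop
a=cv2.resize(im[255:330,320:480],None,fx=5,fy=5,interpolation=cv2.INTER_CUBIC)
b=cv2.resize(im[200:250,220:325],None,fx=5,fy=5,interpolation=cv2.INTER_CUBIC)
b=cv2.copyMakeBorder(b[:225],0,0,0,275,cv2.BORDER_CONSTANT)
cv2.imwrite("pics/c1.png",np.vstack([a[:,:800],b[:,:800]]))
# top-face edges cabinet
for p in [(229,124),(317,124),(316,209),(229,209),(229,214),(316,214)]: print(p,atz("top",[p],.056)[0])
f=np.load("pics/scene0.npz"); P=cloud("scene",f["d"])
print('scene',rect(P,.045,.07,(150,190,295,340)), rect(P,.04,.055,(395,160,455,225)))
E
```

```text
(((780.396240234375, 28.697952270507812), (213.7680206298828, 206.1714630126953), 0.05391225963830948), 7704, np.float64(0.054680466259856925))
(((648.5308837890625, 28.703632354736328), (118.63719940185547, 44.32059860229492), 88.62532806396484), 328, np.float64(0.037097531729767125))
(((485.1682434082031, -336.81097412109375), (39.6376838684082, 90.54301452636719), 10.405598640441895), 547, np.float64(0.04405587953732853))
(((490.34344482421875, -343.5013122558594), (153.82437133789062, 126.93414306640625), 89.02754211425781), 1249, np.float64(0.006921564076175086))
(229, 124) [0.89185443 0.12987507 0.056     ]
(317, 124) [ 0.88785865 -0.07863005  0.056     ]
(316, 209) [ 0.68295681 -0.0733801   0.056     ]
(229, 209) [0.68647669 0.12775455 0.056     ]
(229, 214) [0.6747044  0.12762826 0.056     ]
(316, 214) [ 0.67120868 -0.07321499  0.056     ]
scene (((782.537353515625, 28.533409118652344), (207.0553741455078, 216.76516723632812), 89.6749496459961), 5591, np.float64(0.054640119777242535)) (((488.19482421875, -366.5477600097656), (53.67728805541992, 158.63470458984375), 0.6843904852867126), 434, np.float64(0.04340831173949461))
```

View pics/c1.png

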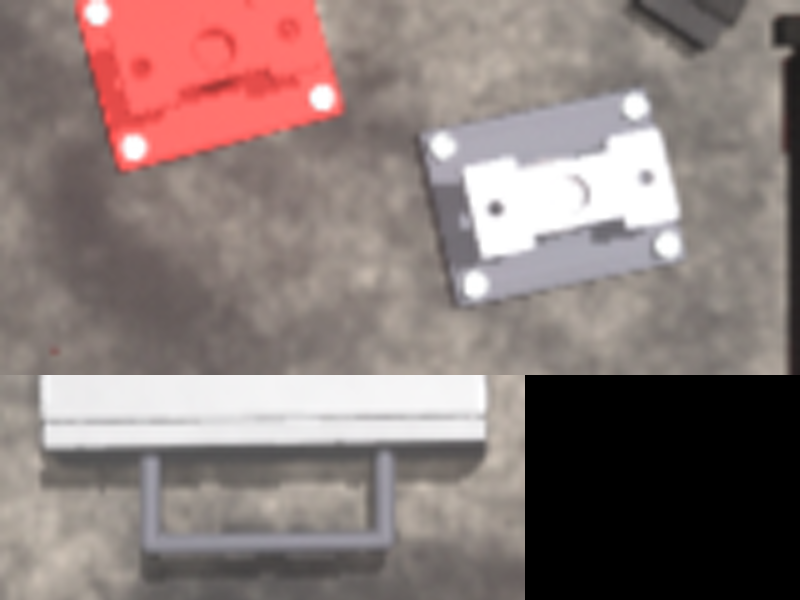

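The crop shows the silver stub's waisted flange with its three holes around crop (570,195), i.e. pixel (434,294). The look-alike to its left is red. The handle bar runs from about pixel (250,233.4) to (298,233). Next is the handle line, then a move planner.

```bash
cat > plan.py <<'E'
import sys; from h import *
from scipy.spatial.transform import Rotation as Ro
# go to x,y,z,yaw(deg) with tool down in n rows: print rows (shift/0.025 in tool axes, turn/90deg)
def go(x,y,z,yaw,n,start=None):
    s=robot.observe()
    R=Ro.from_euler('xyz',s["tool_rot"]); p=np.array(s["tool_pos"])
    if start is not None: p=np.array(start[:3]); R=Ro.from_euler('xyz',[180,0,start[3]],degrees=True)
    T=Ro.from_euler('xyz',[180,0,yaw],degrees=True)
    w=np.degrees((R.inv()*T).as_rotvec())/90; t=np.array([x,y,z])-p
    for i in range(n):
        sh=R.inv().apply(t/n)/.025
        print([[round(float(a),2) for a in sh],[round(float(a),3) for a in w/n]],"!" if abs(sh).max()>1 or abs(w).max()/n>.118 else "")
        R=R*Ro.from_rotvec(w/n*np.pi/2)
if __name__=="__main__":
    a=[float(v) for v in sys.argv[1:]]; go(*a[:4],int(a[4]),a[5:] or None)
E
python3 - <<'E'
from m import *
f=np.load("pics/top0.npz"); im,d=f["im"],f["d"]; g=cv2.cvtColor(im,cv2.COLOR_BGR2GRAY).astype(float)
def edge(us,v0,v1,z,sgn):
    pts=[]
    for u in us:
        col=cv2.GaussianBlur(g,(3,3),0)[v0:v1,u]; gr=np.diff(col)*sgn; i=int(gr.argmax()); 
        o=0 if i in(0,len(gr)-1) else .5*(gr[i-1]-gr[i+1])/(gr[i-1]-2*gr[i]+gr[i+1]+1e-9)
        pts.append((u,v0+i+.5+o))
    W=atz("top",pts,z); k=np.polyfit(W[:,1],W[:,0],1); r=W[:,0]-np.polyval(k,W[:,1]); W=W[abs(r)<.003]; k=np.polyfit(W[:,1],W[:,0],1)
    print("x at y=.028",np.polyval(k,.028),"yaw deg",-np.degrees(np.arctan(k[0])),abs(W[:,0]-np.polyval(k,W[:,1])).max(),len(W))
edge(range(234,312),205,212,.054,-1)   # gap
edge(range(234,312),211,219,.054,-1)  # front top edge
edge(range(234,312),120,130,.056,1)   # back edge
print(atz("top",[(248.4,233.2),(298.7,232.8)],.036))
P=cloud("top",d); Q=P[228:240,253:296].reshape(-1,3);Q=Q[(Q[:,2]>.03)&(Q[:,2]<.045)]; k=np.polyfit(Q[:,1],Q[:,0],1); print("bar",np.polyval(k,.028),-np.degrees(np.arctan(k[0])),len(Q))
E
python3 plan.py .55 -.06 .15 88 10
```

```text
x at y=.028 0.6897230220468419 yaw deg -0.06385354993724156 0.0008550035946882639 78
x at y=.028 0.675009320160692 yaw deg 0.0859015684575467 0.0006041856261875811 78
x at y=.028 0.8874479818156338 yaw deg 0.12031543711427585 0.00145316719134303 78
[[ 0.63231511  0.08584368  0.036     ]
 [ 0.63125599 -0.03181491  0.036     ]]
bar 0.6308779743615015 0.4480288722799827 182
[[2.05, -1.26, 0.31], [-0.0, -0.0, -0.08]] !
[[2.19, -1.0, 0.31], [-0.0, -0.0, -0.08]] !
[[2.3, -0.71, 0.31], [-0.0, -0.0, -0.08]] !
[[2.37, -0.42, 0.31], [-0.0, -0.0, -0.08]] !
[[2.4, -0.12, 0.31], [-0.0, -0.0, -0.08]] !
[[2.4, 0.18, 0.31], [-0.0, -0.0, -0.08]] !
[[2.36, 0.48, 0.3], [-0.0, -0.0, -0.08]] !
[[2.28, 0.77, 0.3], [-0.0, -0.0, -0.08]] !
[[2.16, 1.05, 0.3], [-0.0, -0.0, -0.08]] !
[[2.01, 1.32, 0.3], [-0.0, -0.0, -0.08]] !
```

```bash
python3 plan.py .31 -.325 .2 90 10; python3 plan.py .631 .027 .1 90 20 .31 -.325 .2 90 | head -1
```

```text
[[0.83, -0.51, 0.11], [-0.0, -0.0, -0.082]] 
[[0.89, -0.4, 0.11], [-0.0, -0.0, -0.082]] 
[[0.94, -0.28, 0.11], [-0.0, -0.0, -0.082]] 
[[0.96, -0.15, 0.1], [-0.0, -0.0, -0.082]] 
[[0.98, -0.03, 0.1], [-0.0, -0.0, -0.082]] 
[[0.97, 0.1, 0.1], [-0.0, -0.0, -0.082]] 
[[0.95, 0.22, 0.1], [-0.0, -0.0, -0.082]] 
[[0.91, 0.34, 0.1], [-0.0, -0.0, -0.082]] 
[[0.86, 0.46, 0.1], [-0.0, -0.0, -0.082]] 
[[0.8, 0.56, 0.1], [-0.0, -0.0, -0.082]] 
[[0.7, 0.64, 0.2], [0.0, 0.0, 0.0]]
```

send_rows --plan '[[[0.83, -0.51, 0.11], [0, 0, -0.082]], [[0.89, -0.4, 0.11], [0, 0, -0.082]], [[0.94, -0.28, 0.11], [0, 0, -0.082]], [[0.96, -0.15, 0.1], [0, 0, -0.082]], [[0.98, -0.03, 0.1], [0, 0, -0.082]], [[0.97, 0.1, 0.1], [0, 0, -0.082]], [[0.95, 0.22, 0.1], [0, 0, -0.082]], [[0.91, 0.34, 0.1], [0, 0, -0.082]], [[0.86, 0.46, 0.1], [0, 0, -0.082]], [[0.8, 0.56, 0.1], [0, 0, -0.082]]]' --gripper -0.35

```text
time: 1.35
tool_pos: [0.3105, -0.3249, 0.2006]
tool_rot: [-3.141, -0.001, 1.571]
contact_force: [0.5, -0.3, 0.7]
opening: 0.0299
grip_force: 0.0
```

send_rows --plan '[[[0.7, 0.64, 0.2], [0, 0, 0]], [[0.7, 0.64, 0.2], [0, 0, 0]], [[0.7, 0.64, 0.2], [0, 0, 0]], [[0.7, 0.64, 0.2], [0, 0, 0]], [[0.7, 0.64, 0.2], [0, 0, 0]], [[0.7, 0.64, 0.2], [0, 0, 0]], [[0.7, 0.64, 0.2], [0, 0, 0]], [[0.7, 0.64, 0.2], [0, 0, 0]], [[0.7, 0.64, 0.2], [0, 0, 0]], [[0.7, 0.64, 0.2], [0, 0, 0]]]'

```text
time: 2.6
tool_pos: [0.4711, -0.1506, 0.1505]
tool_rot: [-3.141, -0.0, 1.567]
contact_force: [0.2, -0.3, -0.5]
opening: 0.0298
grip_force: 0.0
```

send_rows --plan '[[[1, 0.91, 0.2], [0, 0, 0]], [[1, 0.91, 0.4], [0, 0, 0]], [[1, 0.91, 0.5], [0, 0, 0]], [[1, 0.91, 0.6], [0, 0, 0]], [[1, 0.91, 0.6], [0, 0, 0]], [[1, 0.91, 0.6], [0, 0, 0]], [[1, 0.91, 0.6], [0, 0, 0]], [[0.1, 0.03, 0.6], [0, 0, 0]], [[0, 0, 0.6], [0, 0, 0]], [[0, 0, 0.6], [0, 0, 0]]]'

```text
time: 3.85
tool_pos: [0.6308, 0.0247, 0.0175]
tool_rot: [-3.141, 0.0, 1.566]
contact_force: [0.7, -0.3, 0.1]
opening: 0.0299
grip_force: 0.0
```

send_rows --plan '[[[0, 0, 0], [0, 0, 0]], [[0, 0, 0], [0, 0, 0]], [[0, 0, 0], [0, 0, 0]], [[0, 0, 0], [0, 0, 0]], [[0, -0.3, 0], [0, 0, 0]], [[0, -0.5, 0], [0, 0, 0]], [[0, -0.7, 0], [0, 0, 0]], [[0, -0.7, 0], [0, 0, 0]], [[0, -0.7, 0], [0, 0, 0]], [[0, -0.7, 0], [0, 0, 0]]]' --gripper -1 --force 25

```text
time: 5.1
tool_pos: [0.542, 0.025, 0.0192]
tool_rot: [3.139, 0.001, 1.567]
contact_force: [4.1, -7.2, 0.4]
opening: 0.009
grip_force: 25.0
```

send_rows --plan '[[[0, -0.7, 0], [0, 0, 0]], [[0, -0.7, 0], [0, 0, 0]], [[0, -0.7, 0], [0, 0, 0]], [[0, -0.6, 0], [0, 0, 0]], [[0, -0.3, 0], [0, 0, 0]], [[0, -0.2, 0], [0, 0, 0]], [[0, -0.15, 0], [0, 0, 0]], [[0, -0.1, 0], [0, 0, 0]], [[0, -0.08, 0], [0, 0, 0]], [[0, -0.05, 0], [0, 0, 0]]]'

```text
time: 6.35
tool_pos: [0.4541, 0.0249, 0.0192]
tool_rot: [3.136, 0.002, 1.567]
contact_force: [7.6, -9.3, -6.0]
opening: 0.0095
grip_force: 25.0
```

send_rows --plan '[[[0, -0.05, 0], [0, 0, 0]], [[0, -0.05, 0], [0, 0, 0]], [[0, -0.05, 0], [0, 0, 0]], [[0, -0.05, 0], [0, 0, 0]], [[0, -0.05, 0], [0, 0, 0]], [[0, -0.05, 0], [0, 0, 0]], [[0, 0, 0], [0, 0, 0]], [[0, 0, 0], [0, 0, 0]], [[0, 0, 0], [0, 0, 0]], [[0, 0, 0], [0, 0, 0]]]'

```text
time: 7.6
tool_pos: [0.4541, 0.0248, 0.0195]
tool_rot: [3.121, 0.002, 1.566]
contact_force: [28.7, -5.3, -28.0]
opening: 0.009
grip_force: 25.0
```

send_rows --plan '[[[0, 0.05, 0], [0, 0, 0]], [[0, 0.1, 0], [0, 0, 0]], [[0, 0.1, 0], [0, 0, 0]], [[0, 0.1, 0], [0, 0, 0]], [[0, 0, 0], [0, 0, 0]], [[0, 0, 0], [0, 0, 0]], [[0, 0, -0.3], [0, 0, 0]], [[0, 0, -1], [0, 0, 0]], [[0, 0, -1], [0, 0, 0]], [[0, 0, -1], [0, 0, 0]]]' --gripper -0.4

```text
time: 8.85
tool_pos: [0.4532, 0.0262, 0.1022]
tool_rot: [3.141, 0.0, 1.567]
contact_force: [0.8, -0.1, -0.5]
opening: 0.0273
grip_force: 0.0
```

send_rows --plan '[[[0, 0, -1], [0, 0, 0]], [[0, 0, -1], [0, 0, 0]], [[0, 0, -1], [0, 0, 0]], [[0, 0, -1], [0, 0, 0]], [[0, 0, -1], [0, 0, 0]], [[0, 0, -1], [0, 0, 0]], [[0, 0, 0], [0, 0, 0]], [[0, 0, 0], [0, 0, 0]], [[0, 0, 0], [0, 0, 0]], [[0, 0, 0], [0, 0, 0]]]'

```text
time: 10.1
tool_pos: [0.453, 0.0263, 0.2502]
tool_rot: [-3.14, -0.0, 1.567]
contact_force: [0.8, 0.5, 0.1]
opening: 0.0279
grip_force: 0.0
```

Run:
```python
from h import *
s=robot.observe(); print(s["tool_pos"],s["contact_force"])
ims=[]
for n in("top","wrist"):
    c=cal(n); im,d=read_camera(n); np.savez(f"pics/{n}1.npz",im=im,d=d,K=c[0],D=c[1],R=c[2],t=c[3]); ims.append(im)
    print(n,-c[2].T@c[3],c[2][2])
a=cv2.resize(ims[0][100:340,180:480],(750,600))
cv2.imwrite("pics/top1c.png",a); cv2.imwrite("pics/wrist1.png",ims[1])
```

```text
[0.45295294 0.02625684 0.25022242] [0.8444352  0.47515289 0.10711157]
top [ 0.45576084 -0.09201816  1.11928605] [ 0.13524973  0.00864669 -0.99077381]
wrist [0.45188927 0.11011428 0.40928485] [-0.00442883 -0.30508189 -0.95231582]
```

View pics/wrist1.png

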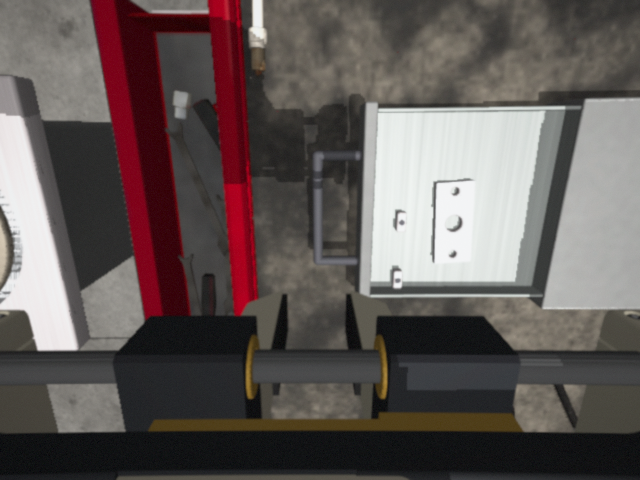

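The wrist view shows the drawer open. The plate is at (453,222), slightly askew. The stop blocks are at (401,221) and (397,279), and the right wall is along row ~290.

Run:
```python
from m import *
f=np.load("pics/wrist1.npz"); im,d=f["im"],f["d"]; c=(f["K"],f["D"],f["R"],f["t"])
g=cv2.cvtColor(im,cv2.COLOR_BGR2GRAY)
P=cloud("w",d,c); print("plate z",np.median(P[195:210,440:466,2]),"floor z",np.median(P[150:170,400:430,2]))
print("rect depth",rect(P,.0165,.03,(425,172,482,272)))
a=cv2.resize(im[95:305,340:560],(786,600*786//786),interpolation=cv2.INTER_CUBIC); cv2.imwrite("pics/w1c.png",cv2.resize(im[100:310,350:610],None,fx=3,fy=2.85,interpolation=cv2.INTER_CUBIC))
m=(g[172:272,425:482]>238).astype(np.uint8); cnt=max(cv2.findContours(m,0,1)[0],key=cv2.contourArea).reshape(-1,2)+[425,172]
W=atz("w",cnt+.0,.020,c)[:,:2]*1000; print("rect img",cv2.minAreaRect(W.astype(np.float32)),len(cnt))
f2=np.load("pics/top1.npz");P2=cloud("top",f2["d"]); u=proj("top",[[.567,.0,.02]])[0].astype(int);print(u)
```

```text
plate z nan floor z nan
rect depth (((598.541015625, 11.875255584716797), (40.80056381225586, 90.67771911621094), 3.712346315383911), 2814, np.float64(0.02040775494403383))
rect img ((599.9760131835938, 11.002185821533203), (39.24256134033203, 89.14134979248047), 3.9410152435302734) 227
[285 261]
```

View pics/w1c.png

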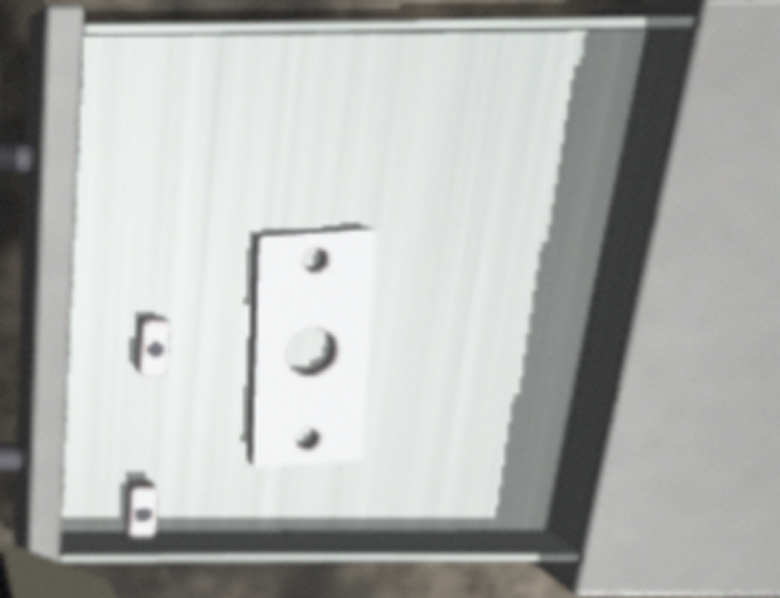

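Run:
```python
from m import *
f=np.load("pics/wrist1.npz"); im,d=f["im"],f["d"]; c=(f["K"],f["D"],f["R"],f["t"])
g=cv2.cvtColor(im,cv2.COLOR_BGR2GRAY).astype(int)
P=cloud("w",d,c)
print("b1",rect(P,.0215,.03,(392,205,412,237))); print("b2",rect(P,.0215,.03,(388,262,408,292)))
for n,p in (("b1 face",(405.8,221)),("b2 face",(402,277))): print(n,atz("w",[p],.024,c)[0])
for u in (420,450,480,510): print(u,g[276:302,u])
for r in (280,282,285,287,293,295): print(r,atz("w",[(450,r)],.012,c)[0][1],atz("w",[(450,r)],.036,c)[0][1], P[r,450])
```

```text
b1 (((541.512451171875, 14.518746376037598), (9.998017311096191, 21.523887634277344), 0.07892536371946335), 188, np.float64(0.024473863711504243))
b2 (((541.8612670898438, -52.983516693115234), (22.245492935180664, 24.017581939697266), 0.558941662311554), 218, np.float64(0.02454416108098468))
b1 face [0.54634847 0.01538466 0.024     ]
b2 face [ 0.54656883 -0.04938669  0.024     ]
420 [231 232 231 230 225 191 152 139 138 126  98  75  67  69  68  70  71  94
 153 192 177 126  90  78  79  83]
450 [232 232 232 231 226 193 153 142 137 120  93  76  71  69  68  69  72 103
 164 199 175 115  80  70  70  67]
480 [228 227 225 226 221 190 152 138 133 119  94  75  70  71  71  70  68 100
 167 204 182 131 103 103  99  99]
510 [227 227 226 225 221 193 153 137 132 116  88  74  72  70  71  68  71  96
 161 205 193 143 116 112 109 105]
280 -0.05823720321729112 -0.048067080497495696 [ 0.60461802 -0.05750011  0.01373943]
282 -0.06075348466794611 -0.05043135324536274 [ 0.60509605 -0.06024692  0.0131778 ]
285 -0.06454445730021369 -0.05399331300946103 [ 0.60595344 -0.06455307  0.01198041]
287 -0.0670828584636669 -0.056378369217042396 [ 0.60389845 -0.06442915  0.01794975]
293 -0.07475167394182669 -0.06358391112441311 [ 0.59765055 -0.06360316  0.03595862]
295 -0.07732593829763601 -0.06600266402689994 [ 0.59773725 -0.06582461  0.0363774 ]
```

```bash
python3 plan.py .599 .0115 .07 93.8 9; python3 plan.py .599 .0115 .0145 93.8 5 .599 .0115 .07 93.8|head -1
```

```text
[[-0.06, 0.65, 0.8], [-0.0, -0.0, -0.005]] 
[[-0.07, 0.65, 0.8], [-0.0, -0.0, -0.005]] 
[[-0.07, 0.65, 0.8], [-0.0, -0.0, -0.005]] 
[[-0.08, 0.65, 0.8], [-0.0, -0.0, -0.005]] 
[[-0.08, 0.65, 0.8], [-0.0, -0.0, -0.005]] 
[[-0.09, 0.65, 0.8], [-0.0, -0.0, -0.005]] 
[[-0.09, 0.65, 0.8], [-0.0, -0.0, -0.005]] 
[[-0.1, 0.64, 0.8], [-0.0, -0.0, -0.005]] 
[[-0.1, 0.64, 0.8], [-0.0, -0.0, -0.005]] 
[[0.0, -0.0, 0.44], [0.0, 0.0, 0.0]]
```

send_rows --plan '[[[-0.07, 0.65, 0.8], [0, 0, -0.005]], [[-0.07, 0.65, 0.8], [0, 0, -0.005]], [[-0.07, 0.65, 0.8], [0, 0, -0.005]], [[-0.08, 0.65, 0.8], [0, 0, -0.005]], [[-0.08, 0.65, 0.8], [0, 0, -0.005]], [[-0.08, 0.65, 0.8], [0, 0, -0.005]], [[-0.09, 0.65, 0.8], [0, 0, -0.005]], [[-0.1, 0.64, 0.8], [0, 0, -0.005]], [[-0.1, 0.64, 0.8], [0, 0, -0.005]], [[0, 0, 0], [0, 0, 0]]]' --gripper 0.35

```text
time: 11.45
tool_pos: [0.599, 0.0117, 0.069]
tool_rot: [-3.138, -0.0, 1.637]
contact_force: [-0.0, -0.7, -0.8]
opening: 0.0614
grip_force: 0.0
```

send_rows --plan '[[[0, 0, 0.3], [0, 0, 0]], [[0, 0, 0.5], [0, 0, 0]], [[0, 0, 0.5], [0, 0, 0]], [[0, 0, 0.4], [0, 0, 0]], [[0, 0, 0.3], [0, 0, 0]], [[0, 0, 0.15], [0, 0, 0]], [[0, 0, 0], [0, 0, 0]], [[0, 0, 0], [0, 0, 0]], [[0, 0, 0], [0, 0, 0]], [[0, 0, 0], [0, 0, 0]]]'

```text
time: 12.7
tool_pos: [0.5996, 0.0117, 0.0175]
tool_rot: [3.141, 0.0, 1.638]
contact_force: [0.7, -0.4, -0.1]
opening: 0.0617
grip_force: 0.0
```

send_rows --plan '[[[0, 0, 0.1], [0, 0, 0]], [[0, 0, 0], [0, 0, 0]], [[0, 0, 0], [0, 0, 0]], [[0, 0, 0], [0, 0, 0]], [[0, 0, 0], [0, 0, 0]], [[0, 0, 0], [0, 0, 0.01]], [[0, 0, 0], [0, 0, 0.01]], [[0, 0, 0], [0, 0, 0.01]], [[0, 0, 0], [0, 0, 0.012]], [[0, 0, 0], [0, 0, 0]]]' --gripper -1 --force 8

```text
time: 13.95
tool_pos: [0.5995, 0.0117, 0.0147]
tool_rot: [-3.142, 0.0, 1.571]
contact_force: [0.1, -0.6, -0.7]
opening: 0.0397
grip_force: 8.0
```

send_rows --plan '[[[-0.05, -0.15, 0], [0, 0, 0]], [[-0.2, -0.25, 0], [0, 0, 0]], [[-0.25, -0.25, 0], [0, 0, 0]], [[-0.25, -0.25, 0], [0, 0, 0]], [[-0.2, -0.2, 0], [0, 0, 0]], [[-0.15, -0.1, 0], [0, 0, 0]], [[-0.1, 0, 0], [0, 0, 0]], [[-0.08, 0, 0], [0, 0, 0]], [[-0.08, 0, 0], [0, 0, 0]], [[0, 0, 0], [0, 0, 0]]]'

```text
time: 15.2
tool_pos: [0.5692, -0.0205, 0.0146]
tool_rot: [-3.141, -0.002, 1.571]
contact_force: [0.4, 8.3, 0.9]
opening: 0.0396
grip_force: 8.0
```

send_rows --plan '[[[0, -0.05, 0], [0, 0, 0]], [[0, -0.05, 0], [0, 0, 0]], [[0, -0.05, 0], [0, 0, 0]], [[0, -0.04, 0], [0, 0, 0]], [[0, -0.04, 0], [0, 0, 0]], [[0, 0, 0], [0, 0, 0]], [[0, 0, 0], [0, 0, 0]], [[0, 0, 0], [0, 0, 0]], [[0, 0, 0], [0, 0, 0]], [[0, 0, 0], [0, 0, 0]]]'

```text
time: 16.45
tool_pos: [0.569, -0.0207, 0.016]
tool_rot: [3.13, -0.001, 1.572]
contact_force: [14.0, 9.2, -4.2]
opening: 0.0395
grip_force: 8.0
```

send_rows --plan '[[[0, 0, 0], [0, 0, 0]], [[0, 0, 0], [0, 0, 0]], [[0, 0, 0], [0, 0, 0]], [[0.05, 0.1, 0], [0, 0, 0]], [[0.05, 0.1, -0.1], [0, 0, 0]], [[0, 0, -1], [0, 0, 0]], [[0, 0, -1], [0, 0, 0]], [[0, 0, -1], [0, 0, 0]], [[0, 0, -1], [0, 0, 0]], [[0, 0, 0], [0, 0, 0]]]' --gripper 0.3

```text
time: 17.7
tool_pos: [0.5701, -0.02, 0.1191]
tool_rot: [3.137, 0.001, 1.572]
contact_force: [0.3, -0.9, 0.3]
opening: 0.0596
grip_force: 0.0
```

Run:
```python
from h import *
s=robot.observe(); print(s["tool_pos"],s["contact_force"])
c=cal("wrist"); im,d=read_camera("wrist"); np.savez("pics/wrist2.npz",im=im,d=d,K=c[0],D=c[1],R=c[2],t=c[3])
cv2.imwrite("pics/wrist2.png",im)
```

```text
[ 0.57009988 -0.01996544  0.1191411 ] [ 0.31089868 -0.94485797  0.27777079]
```

View pics/wrist2.png

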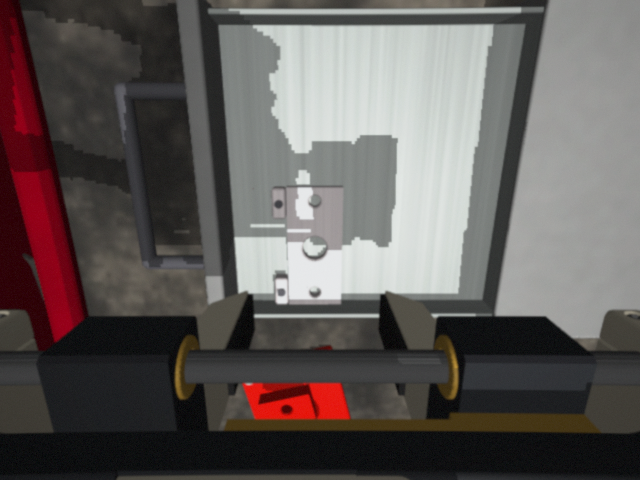

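The plate at (315,245) sits against both blocks at (279,204) and (281,290), with its lower end at the wall (row ~303). I'll check this with depth.

Run:
```python
from m import *
f=np.load("pics/wrist2.npz"); im,d=f["im"],f["d"]; c=(f["K"],f["D"],f["R"],f["t"])
P=cloud("w",d,c)
print("plate",rect(P,.017,.0222,(270,175,350,306)))
print("plate mid",rect(P,.017,.0222,(287,215,350,270)))
print("b1",rect(P,.0225,.03,(265,180,300,222))); print("b2",rect(P,.0225,.03,(268,268,300,304)))
for r in range(296,314,2): print(r,np.round(P[r,320]*1000,1),np.round(P[r,400]*1000,1))
cv2.imwrite("pics/w2c.png",cv2.resize(im[175:320,255:355],None,fx=5,fy=4,interpolation=cv2.INTER_CUBIC))
```

```text
plate (((563.1696166992188, -19.731616973876953), (90.91847229003906, 61.35507583618164), 89.91122436523438), 5933, np.float64(0.020748648571387463))
plate mid (((567.1734619140625, -15.534570693969727), (40.10650634765625, 42.09722137451172), 0.0027286610566079617), 2566, np.float64(0.020751421476891192))
b1 (((542.2394409179688, 14.529314041137695), (21.98566246032715, 9.817561149597168), 88.91241455078125), 424, np.float64(0.024689633407014137))
b2 (((542.1041870117188, -52.066864013671875), (21.333332061767578, 9.967616081237793), 89.25486755371094), 336, np.float64(0.024722240377420553))
296 [571.2 -58.3  20.7] [605.8  -7.9 126.8]
298 [571.2 -60.3  19.9] [605.6  -8.4 127.7]
300 [571.3 -62.   19.9] [605.1  -8.3 130. ]
302 [571.2 -63.4  20.5] [604.4  -7.8 132.9]
304 [571.2 -64.6  21.6] [604.2  -8.1 134.2]
306 [571.2 -64.3  25.6] [603.7  -7.9 136.5]
308 [571.2 -64.5  28.3] [603.4  -8.2 137.7]
310 [571.1 -63.8  33. ] [602.7  -7.5 140.8]
312 [571.1 -64.5  34.6] [602.7  -8.3 141.2]
```

View pics/w2c.png

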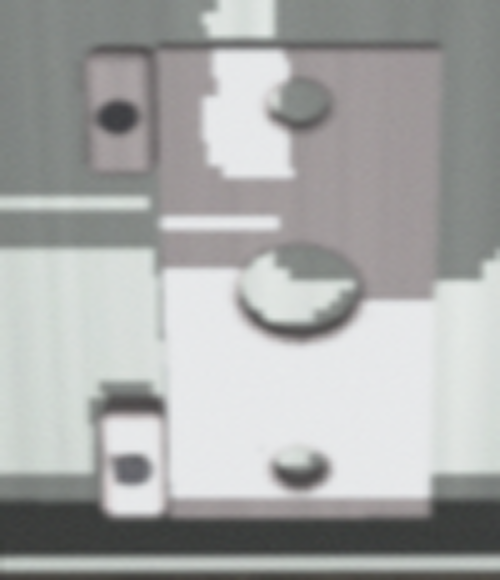

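Measured: the plate face is at x 547.2 against the block faces at 547.2, and its end is at y −64.7 against the wall at −64.5, so it is seated square. Now the grasp.

send_rows --plan '[[[-0.02, -0.02, 0.9], [0, 0, 0]], [[0, -0.02, 0.9], [0, 0, 0]], [[0, 0, 0.9], [0, 0, 0]], [[0, 0, 0.7], [0, 0, 0]], [[0, 0, 0.4], [0, 0, 0]], [[0, 0, 0.25], [0, 0, 0]], [[0, 0, 0.1], [0, 0, 0]], [[0, 0, 0], [0, 0, 0]], [[0, 0, 0], [0, 0, 0]], [[0, 0, 0], [0, 0, 0]]]'

```text
time: 19.0
tool_pos: [0.568, -0.0203, 0.0138]
tool_rot: [3.141, 0.0, 1.572]
contact_force: [0.4, 1.0, -0.3]
opening: 0.0598
grip_force: 0.0
```

send_rows --plan '[[[0, 0, 0], [0, 0, 0]], [[0, 0, 0], [0, 0, 0]], [[0, 0, 0], [0, 0, 0]], [[0, 0, 0], [0, 0, 0]], [[0, 0, 0], [0, 0, 0]], [[0, 0, 0], [0, 0, 0]], [[0, 0, 0], [0, 0, 0]], [[0, 0, 0], [0, 0, 0]], [[0, 0, 0], [0, 0, 0]], [[0, 0, 0], [0, 0, 0]]]' --gripper -1 --force 25

```text
time: 20.25
tool_pos: [0.5691, -0.0203, 0.0139]
tool_rot: [3.139, 0.0, 1.572]
contact_force: [5.8, 1.4, 0.3]
opening: 0.0397
grip_force: 25.0
```

```bash
python3 - <<'E'
from m import *
f=np.load("pics/top0.npz"); P=cloud("top",f["d"])
Q=P[245:345,470:640].reshape(-1,3); Q=Q[Q[:,2]>.03]; print(np.nanpercentile(Q,[0,1,50,99,100],axis=0))
E
python3 plan.py .495 -.385 .16 100.4 16 .569 -.0203 .139 90
```

```text
[[ 0.36954712 -0.73329894  0.03003475]
 [ 0.38212477 -0.71801831  0.04309042]
 [ 0.46512342 -0.56574452  0.15778225]
 [ 0.54957743 -0.43774823  0.16697741]
 [ 0.56300703 -0.43163943  0.17606663]]
[[-0.91, -0.18, -0.05], [-0.0, 0.0, -0.007]] 
[[-0.91, -0.2, -0.05], [-0.0, 0.0, -0.007]] 
[[-0.91, -0.21, -0.05], [-0.0, 0.0, -0.007]] 
[[-0.9, -0.22, -0.05], [-0.0, 0.0, -0.007]] 
[[-0.9, -0.23, -0.05], [-0.0, 0.0, -0.007]] 
[[-0.9, -0.24, -0.05], [-0.0, 0.0, -0.007]] 
[[-0.9, -0.25, -0.05], [-0.0, 0.0, -0.007]] 
[[-0.89, -0.26, -0.05], [-0.0, 0.0, -0.007]] 
[[-0.89, -0.27, -0.05], [-0.0, 0.0, -0.007]] 
[[-0.89, -0.28, -0.05], [-0.0, 0.0, -0.007]] 
[[-0.88, -0.29, -0.05], [-0.0, 0.0, -0.007]] 
[[-0.88, -0.3, -0.05], [-0.0, 0.0, -0.007]] 
[[-0.88, -0.31, -0.05], [-0.0, 0.0, -0.007]] 
[[-0.87, -0.32, -0.05], [-0.0, 0.0, -0.007]] 
[[-0.87, -0.33, -0.05], [-0.0, 0.0, -0.007]] 
[[-0.87, -0.34, -0.05], [-0.0, 0.0, -0.007]]
```

send_rows --plan '[[[0, 0.02, -0.1], [0, 0, 0]], [[0, 0.02, -0.4], [0, 0, 0]], [[0, 0, -0.7], [0, 0, 0]], [[0, 0, -0.8], [0, 0, 0]], [[0, 0, -0.8], [0, 0, 0]], [[0, 0, -0.8], [0, 0, 0]], [[0, 0, -0.8], [0, 0, 0]], [[0, 0, -0.6], [0, 0, 0]], [[0, 0, 0], [0, 0, 0]], [[0, 0, 0], [0, 0, 0]]]'

```text
time: 21.5
tool_pos: [0.5681, -0.0202, 0.1378]
tool_rot: [-3.14, -0.0, 1.572]
contact_force: [0.8, -0.5, -1.1]
opening: 0.0394
grip_force: 25.0
```

send_rows --plan '[[[-0.91, -0.18, -0.17], [0, 0, -0.007]], [[-0.91, -0.2, -0.17], [0, 0, -0.007]], [[-0.91, -0.21, -0.17], [0, 0, -0.007]], [[-0.9, -0.22, -0.17], [0, 0, -0.007]], [[-0.9, -0.23, -0.17], [0, 0, -0.007]], [[-0.9, -0.24, -0.17], [0, 0, -0.007]], [[-0.9, -0.25, -0.17], [0, 0, -0.007]], [[-0.89, -0.26, -0.17], [0, 0, -0.007]], [[-0.89, -0.27, -0.17], [0, 0, -0.007]], [[-0.89, -0.28, -0.17], [0, 0, -0.007]]]'

```text
time: 22.75
tool_pos: [0.5209, -0.2485, 0.1799]
tool_rot: [-3.14, -0.001, 1.682]
contact_force: [-0.3, -0.1, -0.5]
opening: 0.0396
grip_force: 25.0
```

send_rows --plan '[[[-0.88, -0.29, -0.17], [0, 0, -0.007]], [[-0.88, -0.3, -0.17], [0, 0, -0.007]], [[-0.88, -0.31, -0.17], [0, 0, -0.007]], [[-0.87, -0.32, -0.17], [0, 0, -0.007]], [[-0.87, -0.33, -0.17], [0, 0, -0.009]], [[-0.7, -0.3, -0.17], [0, 0, -0.009]], [[0, 0, 0], [0, 0, 0]], [[0, 0, 0], [0, 0, 0]], [[0, 0, 0], [0, 0, 0]], [[0, 0, 0], [0, 0, 0]]]'

```text
time: 24.0
tool_pos: [0.4935, -0.3795, 0.2064]
tool_rot: [-3.141, -0.0, 1.755]
contact_force: [-0.6, 0.1, 0.4]
opening: 0.04
grip_force: 25.0
```

```bash
cat > fl.py <<'E'
from m import *
import sys
n=sys.argv[1]
s=robot.observe(); print(s["tool_pos"],np.degrees(s["tool_rot"]))
c=cal("wrist"); im,d=read_camera("wrist"); np.savez(f"pics/{n}.npz",im=im,d=d,K=c[0],D=c[1],R=c[2],t=c[3])
cv2.imwrite(f"pics/{n}.png",im); P=cloud("w",d,c)
def near(lo,hi,cx,cy,r):
    k=(P[...,2]>lo)&(P[...,2]<hi)&(np.hypot(P[...,0]-cx,P[...,1]-cy)<r)
    return cv2.minAreaRect((P[k][:,:2]*1000).astype(np.float32)),k.sum(),np.median(P[k][:,2]),P[k]
E
cat > fl1.py <<'E'
from fl import *
print("flange",near(.038,.052,.485,-.337,.07)[:3])
x,y,z=s["tool_pos"]
a=near(z-.008,z+.012,x,y,.07); print("plate",a[:3])
T=a[3]; th=s["tool_rot"][2]; ex=np.array([np.cos(th),np.sin(th)]); q=(T[:,:2]-[x,y])@ex*1000; print("plate far edge along tool x",np.percentile(q,[0,1,50,99,100]))
E
python3 fl1.py wrist3
```

```text
[ 0.4934778  -0.37954373  0.20641479] [-1.79993168e+02 -1.18602154e-02  1.00529782e+02]
flange (((484.7522277832031, -332.633544921875), (39.85888671875, 83.3645248413086), 10.533726692199707), np.int64(3419), np.float64(0.04580560236166302))
plate (((491.5487365722656, -379.19232177734375), (69.15948486328125, 91.377197265625), 10.050619125366211), np.int64(12471), np.float64(0.21350144036229285))
plate far edge along tool x [-44.88179807 -43.16947926  15.30580658  46.01442601  46.52322085]
```

View pics/wrist3.png

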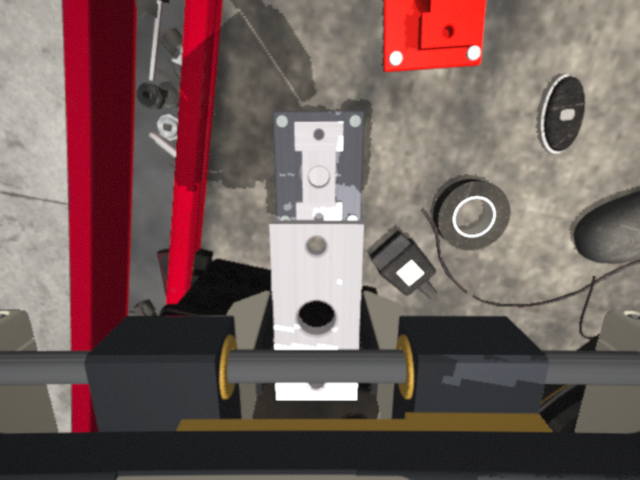

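The held plate spans rows 223–400, with the flange beyond it at (319,170), partly hidden. The black tape, fob and charger are undisturbed. I'll compute the lateral offset next.

Run:
```python
from m import *
f=np.load("pics/wrist3.npz"); c=(f["K"],f["D"],f["R"],f["t"]); P=cloud("w",f["d"],c)
tp=np.array([.4934778,-.37954373]); th=np.radians(100.53)
ex=np.array([np.cos(th),np.sin(th)]); ey=np.array([np.sin(th),-np.cos(th)])
def ax(lo,hi,amin,amax,lat):
    Q=P.reshape(-1,3); Q=Q[(Q[:,2]>lo)&(Q[:,2]<hi)]; a=(Q[:,:2]-tp)@ex*1e3; b=(Q[:,:2]-tp)@ey*1e3
    k=(a>amin)&(a<amax)&(abs(b)<lat); return a[k],b[k]
for l,u in((15,25),(25,35),(35,45)):
    a,b=ax(.2,.22,l,u,30); print("plate",l,np.percentile(b,[0,1,99,100]).round(1),len(b))
a,b=ax(.038,.052,-20,130,40); print("flange a",np.percentile(a,[0,1,99,100]).round(1))
for l,u in((70,88),(5,18)):
    k=(a>l)&(a<u); print("flange",l,np.percentile(b[k],[0,1,99,100]).round(1),k.sum())
```

```text
plate 15 [-21.8 -21.4  17.8  18.2] 1868
plate 25 [-21.9 -21.4  17.8  18.3] 1969
plate 35 [-21.7 -21.4  17.9  18.2] 1890
flange a [ 6.   8.  89.4 89.4]
flange 70 [-19.9 -19.7  19.3  19.9] 1020
flange 5 [-19.2 -19.2  19.8  19.9] 483
```

send_rows --plan '[[[0.3, 0.02, 0.2], [0, 0, 0]], [[0.4, 0.02, 0.5], [0, 0, 0]], [[0.4, 0.02, 0.7], [0, 0, 0]], [[0.4, 0.01, 0.8], [0, 0, 0]], [[0.24, 0, 0.8], [0, 0, 0]], [[0, 0, 0.8], [0, 0, 0]], [[0, 0, 0.8], [0, 0, 0]], [[0, 0, 0.5], [0, 0, 0]], [[0, 0, 0.2], [0, 0, 0]], [[0, 0, 0], [0, 0, 0]]]'

```text
time: 25.3
tool_pos: [0.4871, -0.3372, 0.0741]
tool_rot: [3.142, 0.0, 1.754]
contact_force: [0.1, -0.2, -0.1]
opening: 0.0394
grip_force: 25.0
```

send_rows --plan '[[[0, 0, 0], [0, 0, 0]], [[0, 0, 0.2], [0, 0, 0]], [[0, 0, 0.3], [0, 0, 0]], [[0, 0, 0.2], [0, 0, 0]], [[0, 0, 0.1], [0, 0, 0]], [[0, 0, 0.04], [0, 0, 0]], [[0, 0, 0], [0, 0, 0]], [[0, 0, 0], [0, 0, 0]], [[0, 0, 0], [0, 0, 0]], [[0, 0, 0], [0, 0, 0]]]'

```text
time: 26.55
tool_pos: [0.4871, -0.3372, 0.0531]
tool_rot: [3.141, 0.0, 1.754]
contact_force: [-0.6, -1.2, -0.7]
opening: 0.0397
grip_force: 25.0
```

send_rows --plan '[[[0.04, 0, 0.06], [0, 0, 0]], [[0, 0, 0.06], [0, 0, 0]], [[0, 0, 0.06], [0, 0, 0]], [[0, 0, 0.04], [0, 0, 0]], [[0, 0, 0.03], [0, 0, 0]], [[0, 0, 0], [0, 0, 0]], [[0, 0, 0], [0, 0, 0]], [[0, 0, 0], [0, 0, 0]], [[0, 0, 0], [0, 0, 0]], [[0, 0, 0], [0, 0, 0]]]'

```text
time: 27.8
tool_pos: [0.4869, -0.3362, 0.0468]
tool_rot: [3.142, 0.0, 1.754]
contact_force: [0.6, 0.3, -0.6]
opening: 0.0393
grip_force: 25.0
```

Not touching yet, so I go down slightly further.

send_rows --plan '[[[0, 0, 0.02], [0, 0, 0]], [[0, 0, 0.02], [0, 0, 0]], [[0, 0, 0.02], [0, 0, 0]], [[0, 0, 0], [0, 0, 0]], [[0, 0, 0], [0, 0, 0]], [[0, 0, 0], [0, 0, 0]], [[0, 0, 0], [0, 0, 0]], [[0, 0, 0], [0, 0, 0]], [[0, 0, 0], [0, 0, 0]], [[0, 0, 0], [0, 0, 0]]]'

```text
time: 29.05
tool_pos: [0.487, -0.3363, 0.0466]
tool_rot: [3.141, 0.001, 1.754]
contact_force: [-3.3, 1.6, 10.2]
opening: 0.0395
grip_force: 25.0
```

send_rows --plan '[[[0, 0, 0], [0, 0, 0]], [[0, 0, 0], [0, 0, 0]], [[0, 0, 0], [0, 0, 0]], [[0, 0, 0], [0, 0, 0]], [[0, 0, -0.3], [0, 0, 0]], [[0, 0, -0.8], [0, 0, 0]], [[0, 0, -0.9], [0, 0, 0]], [[0, 0, -0.9], [0, 0, 0]], [[0, 0, -0.9], [0, 0, 0]], [[0, 0, 0], [0, 0, 0]]]' --gripper 0.25

```text
time: 30.3
tool_pos: [0.4878, -0.337, 0.1424]
tool_rot: [3.139, 0.004, 1.754]
contact_force: [-0.1, -0.1, -1.0]
opening: 0.0578
grip_force: 0.0
```

```bash
cat > fl2.py <<'E'
from fl import *
a=near(.048,.06,.487,-.336,.07); print("plate",a[:3])
a=near(.036,.048,.487,-.336,.065); print("below",a[:3])
u=proj("w",[[.487,-.336,.053]],c)[0].astype(int); print(u)
v0,u0=max(u[1]-75,0),u[0]-85
cv2.imwrite(f"pics/{n}c.png",cv2.resize(im[v0:u[1]+75,u0:u[0]+85],None,fx=4.5,fy=4,interpolation=cv2.INTER_CUBIC))
E
python3 fl2.py wrist4
```

```text
[ 0.48778575 -0.33697251  0.14236917] [179.84433586   0.20888633 100.48547398]
plate (((484.914794921875, -335.4120178222656), (40.05425262451172, 90.39500427246094), 10.400233268737793), np.int64(6319), np.float64(0.05372517725657343))
below (((477.9648132324219, -332.8023376464844), (39.23085403442383, 90.20925903320312), 1.44858980178833), np.int64(413), np.float64(0.04251875153154602))
[317 251]
```

View pics/wrist4c.png

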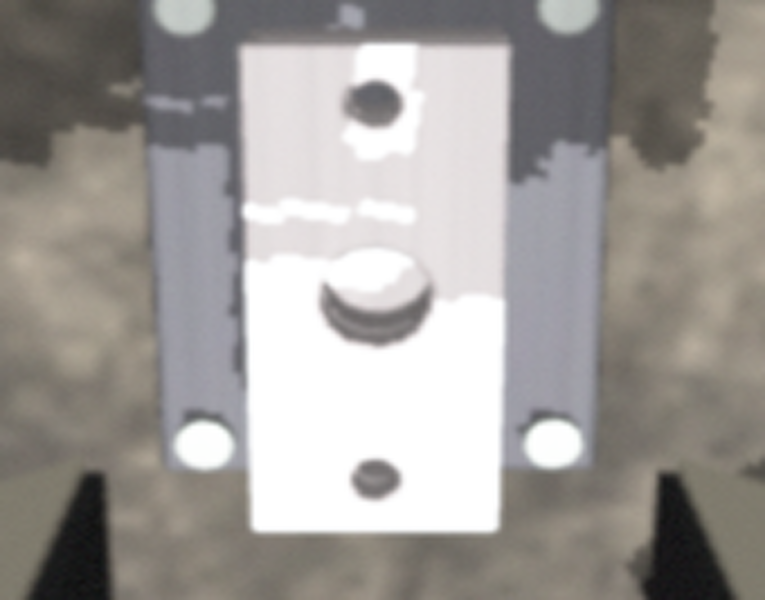

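The plate lies flat on the flange, centred over the foot. No flange edge shows on the sides, and only the far-end face is visible (crop row ~35). The pose agrees with the flange to within about 0.7 mm. I'll move clear and cross-check with the fixed cameras against the earlier flange edges.

send_rows --plan '[[[0.2, 0, -0.9], [0, 0, 0]], [[0.9, 0, -0.8], [0, 0, 0]], [[0.9, 0, -0.6], [0, 0, 0]], [[0.9, 0, -0.5], [0, 0, 0]], [[0.9, 0, -0.5], [0, 0, 0]], [[0.9, 0, 0], [0, 0, 0]], [[0.9, 0, 0], [0, 0, 0]], [[0.9, 0, 0], [0, 0, 0]], [[0.9, 0, 0], [0, 0, 0]], [[0.9, 0, 0], [0, 0, 0]]]'

```text
time: 31.6
tool_pos: [0.4487, -0.1306, 0.2225]
tool_rot: [-3.141, -0.0, 1.754]
contact_force: [1.1, 0.3, 0.6]
opening: 0.0575
grip_force: 0.0
```

Run:
```python
from m import *
im,d=read_camera("top"); np.savez("pics/top5.npz",im=im,d=d); P=cloud("top",d)
print("plate",rect(P,.048,.06,(400,265,465,320)))
f=np.load("pics/top0.npz"); P0=cloud("top",f["d"]); print("flange0",rect(P0,.038,.055,(400,265,465,320)))
# bright-blob comparison at sub-pixel: outline of flange and plate
for i,z in((f["im"],.045),(im,.053)):
    g=cv2.cvtColor(i,cv2.COLOR_BGR2GRAY)[268:318,410:460]; m=cv2.resize(g,None,fx=8,fy=8,interpolation=cv2.INTER_CUBIC)>205
    k=max(cv2.findContours(m.astype(np.uint8),0,1)[0],key=cv2.contourArea).reshape(-1,2)
    W=atz("top",(k+.5)/8-.5+[410,268],z)[:,:2]*1000; print(cv2.minAreaRect(W.astype(np.float32)))
a=[cv2.resize(i[262:322,402:468],None,fx=6,fy=6,interpolation=cv2.INTER_CUBIC) for i in(f["im"],im)]
cv2.imwrite("pics/t5.png",np.hstack(a))
im,d=read_camera("scene"); np.savez("pics/scene5.npz",im=im,d=d)
u=proj("scene",[[.486,-.336,.05]])[0].astype(int)
cv2.imwrite("pics/s5.png",cv2.resize(im[u[1]-40:u[1]+45,u[0]-50:u[0]+50],None,fx=7,fy=7,interpolation=cv2.INTER_CUBIC))
```

```text
plate (((484.75970458984375, -337.4896240234375), (39.71746826171875, 90.25657653808594), 10.352533340454102), 621, np.float64(0.052229250461324185))
flange0 (((485.1682434082031, -336.81097412109375), (39.6376838684082, 90.54301452636719), 10.405598640441895), 547, np.float64(0.04405587953732853))
((486.1734924316406, -337.5147705078125), (43.88243103027344, 92.12849426269531), 10.667032241821289)
((486.1064147949219, -337.6022644042969), (42.863887786865234, 91.3547134399414), 9.99194049835205)
```

View pics/t5.png

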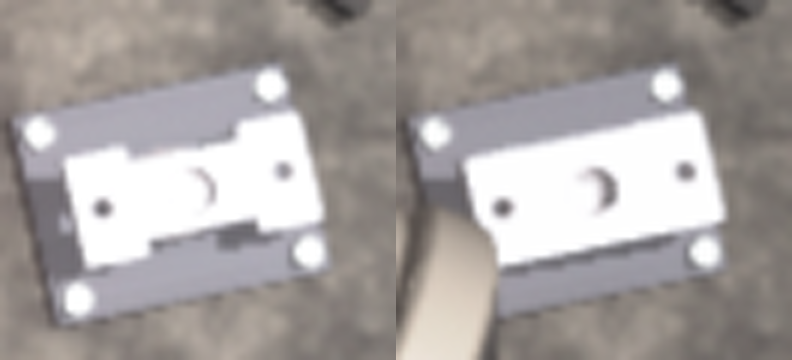

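The before/after crops match. The three holes sit at the same places, and the plate outline covers the flange ends to within about 0.7 mm in both cameras. The arm is clear, so I hand in.

```bash
python3 -c "
from cell import robot
print(robot.hand_in())"
```

```text
the job is handed in; nothing more can be done
None
```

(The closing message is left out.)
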